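# Issue the knob-lidded canister from the railed stock rack

## Task

Take the canister with the round knob on its lid from the stock rack: lift it straight up until it is clear of the front retaining rail, draw it forward over the rail, and lower it into the empty issue tray and set it down upright on the tray's floor rather than dropping it, then let go. Keep it upright all the way and leave everything else where it stands.

Things in the scene. Friction and masses are not known exactly. Their poses are not given: they have to be found in the camera images.
- canister_center (a point): Centre (half-way up) of the canister to fetch: aluminium cylinder 64 mm in diameter, black lid of 67 mm whose top is 82 mm above the foot, and on it a round black knob 30 mm in diameter, 38 mm tall; 120 mm tall in all, 0.25 to 0.5 kg. Its foot is 60 mm below this point. Stands upright and loose on the rack's board in one of three places about 130 mm apart. z up.
- canister_knob (a point): Point on the axis of the canister's knob, 106 mm above its foot (24 mm above the lid, 14 mm below the knob's top): a good place to grip, with the fingers either side of the knob; any yaw will do.
- canister_foot (a point): Centre of the underside of the canister.
- rack: Low rack fixed to the bench, open above, 130 mm deep (x), 447 wide (y); origin on the bench under its centre; front at -x, z up. Board's top 50 mm above the bench. A 10 mm round steel rail runs along the front at x = -55, its top 100 mm above the bench (50 above the board), y -215 to 215, a thinner rail under it; end posts 104 mm high. Back panel (inner face x = +55) 90 high, ends 88.
- tray: The empty issue tray: grey open tray 130 x 130 mm, walls 30 mm high and 5 mm thick, fixed to the bench, in front of the rack to the left or the right; origin at the centre of its underside, floor 5 mm above it, x and y axes along its sides. The canister is to stand on its floor, which is 120 x 120 mm.
- full_tray: The other tray, the same in size and make, fixed, on the other side; it holds the steel bearing. Not to be used.
- tin_center (a point): Centre of a square aluminium tin with a flat black lid, 66 x 66 mm, 90 mm tall, loose on the rack's board beside the canister; leave it.
- jar_center (a point): Centre of a round aluminium jar with a flat black cap and no knob, 67 mm in diameter, 90 mm tall, loose on the rack's board; leave it.
- bearing: Steel bearing ring 80 mm in diameter, 22 mm high, lying in the other tray; origin at the centre of its underside; leave it.
- driver: Loose screwdriver 190 mm long lying on the bench to the left of the trays and the rack; leave it.
- reel: Loose wooden reel, 90 mm in diameter, 70 mm tall, standing on the bench to the right; origin at the centre of its underside; leave it.
- spanner: Loose wrench 150 mm long lying flat on the bench between the two trays, along x; leave it.
Mind the look-alikes: they are no part of the job. What is shaped like the part that bears canister_center but green is not meant.

How it is judged:
By the outcome, as a careful person would: the job done as asked, in the order asked, and still so for the second after the job is handed in, with the robot touching nothing.
It also fails if it takes over 42 s, if anything falls off the work surface, if the arm or the gripper's body presses on something with over 40 N, if the wrist force passes 120 N, or if a joint passes its speed limit or range.

## Robot

A 6-joint arm with a two-finger parallel gripper is mounted at the origin on the work surface. World frame = base frame: x ahead of the robot, y to its left, z up, the work surface at z = 0. Lengths are in mm, angles in rad, forces in N, time in s.
With the tool pointing down it reaches from about 400 to 825 mm from the base axis. Payload 7 kg.
Tool frame: the origin (TCP) lies on the mounting face of the last link; the fingertips stand 178 mm ahead of it and the grasp point (between the pads) lies 159 mm ahead of it (manip.grip_depth is the distance from the TCP to the grasp point, in mm); z points along the fingers, y is the direction in which the jaws open and shut (so a half turn about z gives the same grasp; the last joint's range is limited). The gripper opens to 88 mm and grips with 3 to 60 N. Pads are 19 mm wide; open, the fingers measure 130 mm over their backs; the gripper's body (78 mm by 193 mm) begins 47 mm behind the grasp point.
Start: joints at [-1.035, 0.359, 0.012, 0, -1.224, -0.288], TCP at [165.533, -654.366, 404.661] pointing down, gripper open.
Joint ranges: [-3.07, 3.07], [-1.43, 2.12], [-1.02, 1.25], [-3.03, 1.67], [-3.05, -0], [-3.03, 3.03]. Speed limits (rad/s): [2.39, 2.39, 3.01, 3.14, 3.14, 3.14].

## Interface

Orientations are given as [roll, pitch, yaw] about the fixed x, y, z axes, in that order (R = Rz(yaw) Ry(pitch) Rx(roll)).
In Python, from station import status, imaging, close_job, spotter, manip gives the robot as it stands.
- The arm moves only by the tool servo_tool, never from a script. Its argument "motion" is one flat list of numbers, 7 for each row, row after row: the shift along the world's x, y, z in units of 0.3 m (1.0 is 0.3 m), then the turn, a rotation vector about the world's x, y, z in units of 45 degrees (1.0 is 45 degrees), then the finger opening in mm, from 0 to 87.6. A call has 1 to 20 rows; each row is the pose to reach, as a shift and turn from the pose measured when the call began; what a row does not reach only later rows make up. A row lasts 1/8 s, in which the tool goes at most 62.5 mm and 10.7 degrees, less where a joint would pass 70% of its speed; a pose out of reach is approached as far as the arm can. A call with a number of a shift or a turn outside -1 to 1 is refused whole. A call with a gripper value outside its range is refused whole. The fingers move at their own pace and stop on an object; "squeeze" is the grip in N (left out, the last holds). Time passes only in rows, so rows that repeat a pose let the fingers close. It gives the time, the measured TCP pose, the force and the opening at its end, in the units of the state.
- status.get_obs(): the state, without advancing time (a new reading comes with each control period).
- imaging.snapshot(name): name is "scene" or "top" or "wrist"; returns the picture (400x640x3 uint8, red, green, blue); there is no depth.
- imaging.camera_info(name): a dict with "mtx" (3x3 intrinsics, pixels), "pose" (4x4, takes a point from camera to world coordinates); the wrist camera has in their place "T_tool_cam" (4x4, takes a point from camera to tool coordinates, whose origin is the TCP and whose axes are the flange's). Camera axes: x right, y down, z forward; pixel columns grow to the right and rows downward; lengths in mm; the calibration is good to about 2 mm. A picture is of the moment at which its call begins: read the wrist's pose just before it. camera_info takes no time and is no camera call.
- close_job(): hands the job in, once; it reports no verdict.
Trained networks look in the newest picture that a camera, given by its name, has taken for a name from the list of things; names that differ only in an ending like _2 or _b are one class to them, and where a whole thing is asked for, a point or a joint stands for the part that bears it (a point fixed in the world has none). Each returns a list of dicts, best first, with "p" (0 to 1); they miss things now and then, are a little off and sometimes report something else, mostly with a low value. They report only what shows in the picture. A call takes as long as a camera call. They do not tell look-alikes from the thing itself.
- spotter.find_in(camera, query): "extent" ([left, top, width, height] in pixels, round what is visible of it).
- spotter.cut_out(camera, query): "mask" (400x640 bool, what is visible of it) and "extent" ([left, top, width, height] in pixels, round what is visible of it).
- spotter.place_of(camera, query): "uv" ([column, row] in pixels: a listed point, or the origin of a listed thing).
The state is a dict: "t": time; "qpos": joint angles; "qvel": joint speeds; "tau": joint torques, N m; "ee_pos": TCP position; "eef_rot": TCP orientation; "contact_force": force on the tool from outside, world axes, zero at the start; "torque": the same for the moment, N m; "opening": opening from 0.0 (shut) to 1.0 (fully open).
Only numpy, scipy, OpenCV 4.12 (cv2) and the standard library are available. Lean on these libraries where they do the work, as an engineer would, in place of code of your own. Each camera call takes 0.05 s, during which the arm holds its last target.

## Working session

There is one attempt and no reset: what is moved stays moved. The work goes in short steps, Python scripts to look and compute and a tool call to move; the robot and the scene stay as the last step left them, time stands still between calls to the robot, and variables do not carry over. Pictures are saved under pics/ and viewed, and the job is handed in when it is done.

Besides the shell and the picture viewer there is one more tool, called after "Emit:" by a JSON object that holds its "op" and its "data", one argument or row to a line. servo_tool: Moves the arm, as the interface text tells. Shifts and turns lie within -1 to 1; 1 stands for 0.3 m of shift or 45 degrees of turn. Its arguments: {"type":"object","properties":{"motion":{"type":"array"},"squeeze":{"type":"number"}},"required":["motion"]}

```bash
mkdir -p pics; ls
cat > h.py <<'E'
from station import status, imaging, close_job, spotter, manip
import numpy as np, cv2
def snap(n,f):
    o=status.get_obs(); im=imaging.snapshot(n); cv2.imwrite('pics/'+f,im[:,:,::-1]); return o,im
def ray(n,uv,z):
    c=imaging.camera_info(n); K=np.array(c['mtx']);T=np.array(c['pose'])
    d=T[:3,:3]@np.linalg.solve(K,[uv[0],uv[1],1]); o=T[:3,3]
    return o+d*(z-o[2])/d[2]
def proj(n,p):
    c=imaging.camera_info(n); K=np.array(c['mtx']);T=np.array(c['pose'])
    q=K@(T[:3,:3].T@(np.array(p)-T[:3,3])); return q[:2]/q[2]
E
python3 - <<'E'
from h import *
for n in ('scene','top'):
    o,im=snap(n,n+'0.png')
    c=imaging.camera_info(n);print(n,np.round(np.array(c['pose']),3).tolist(),np.round(c['mtx'],1).tolist())
    for q in ('canister_center','canister_knob','canister_foot','tray','full_tray','rack','tin_center','jar_center'):
        try: print(q,[(np.round(r['uv'],1).tolist(),round(r['p'],2)) for r in spotter.place_of(n,q)])
        except Exception as e: print(q,e)
print(o)
E
```

```text
pics
scene [[0.189, 0.642, -0.743, 1444.257], [0.982, -0.128, 0.139, -164.459], [-0.006, -0.756, -0.655, 941.992], [0.0, 0.0, 0.0, 1.0]] [[424.8, 0.0, 326.1], [0.0, 424.8, 197.1], [0.0, 0.0, 1.0]]
canister_center [([422.6, 236.2], 0.69), ([465.1, 197.1], 0.68), ([386.4, 158.6], 0.66), ([358.7, 221.8], 0.65), ([416.8, 212.2], 0.57), ([267.9, 247.0], 0.43)]
canister_knob [([415.5, 198.7], 0.94), ([466.7, 183.0], 0.94), ([360.9, 205.3], 0.82), ([421.7, 222.1], 0.82), ([388.2, 147.3], 0.59)]
canister_foot [([411.5, 225.0], 0.92), ([383.9, 171.6], 0.9), ([357.7, 232.8], 0.76), ([417.2, 252.5], 0.65), ([458.9, 209.6], 0.56)]
tray [([380.9, 201.2], 0.57)]
full_tray [([268.8, 210.5], 0.77), ([179.0, 240.0], 0.25)]
rack [([317.5, 235.4], 0.62), ([317.9, 255.5], 0.61)]
tin_center [([268.0, 246.5], 0.7)]
jar_center [([316.0, 235.0], 0.97)]
top [[0.003, -0.99, 0.139, 285.914], [-1.0, -0.005, -0.014, 24.582], [0.015, -0.139, -0.99, 1660.574], [0.0, 0.0, 0.0, 1.0]] [[491.0, 0.0, 321.3], [0.0, 491.0, 203.4], [0.0, 0.0, 1.0]]
canister_center [([236.2, 189.6], 0.92), ([248.0, 159.7], 0.84), ([296.8, 
[... 570 characters left out ...]
([335.0, 162.7], 0.61), ([260.8, 231.4], 0.4)]
{'t': 0.45, 'qpos': array([-1.03489094e+00,  3.58678635e-01,  1.18131583e-02, -6.79936453e-05,
       -1.22407936e+00, -2.88087360e-01]), 'qvel': array([-0.00120403, -0.000466  ,  0.00330591,  0.00039974,  0.0001124 ,
        0.00106324]), 'tau': array([ 7.05116308e-04, -5.81720173e+01,  2.92993462e+01,  6.99550867e+00,
        1.14184440e-02, -4.70597240e-05]), 'ee_pos': array([ 165.54211489, -654.34495879,  404.56022893]), 'eef_rot': array([ 3.14143210e+00,  1.91146618e-05, -2.89379774e+00]), 'contact_force': array([-0.25643456,  0.19665574,  0.31821171]), 'torque': array([-0.003541  , -0.02574368,  0.04819063]), 'opening': 0.9995222820283596}
```

View pics/scene0.png

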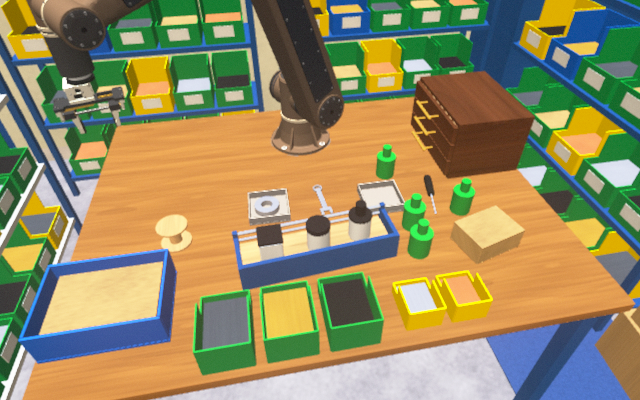

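View pics/top0.png

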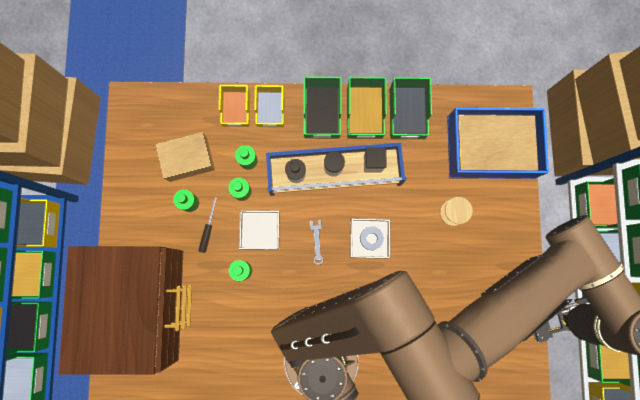

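Run:
```python
import cv2
a=cv2.imread('pics/scene0.png');cv2.imwrite('pics/s0c.png',cv2.resize(a[130:280,240:500],None,fx=3,fy=3,interpolation=cv2.INTER_CUBIC))
a=cv2.imread('pics/top0.png');cv2.imwrite('pics/t0c.png',cv2.resize(a[130:290,160:420],None,fx=3,fy=3,interpolation=cv2.INTER_CUBIC))
```

```text
(no output)
```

View pics/s0c.png

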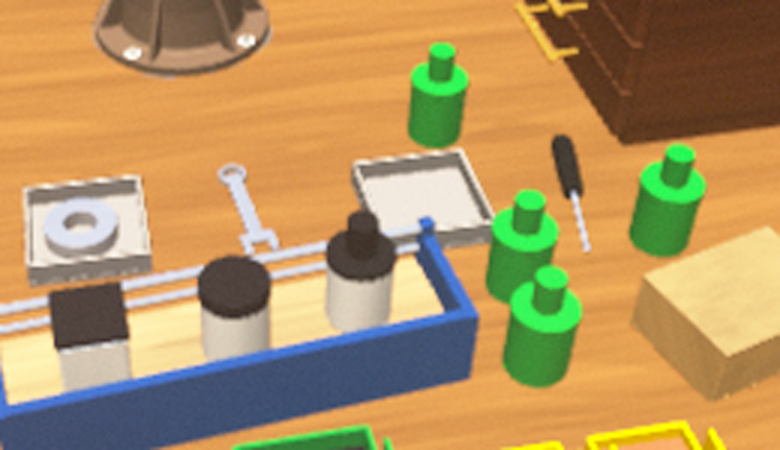

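View pics/t0c.png

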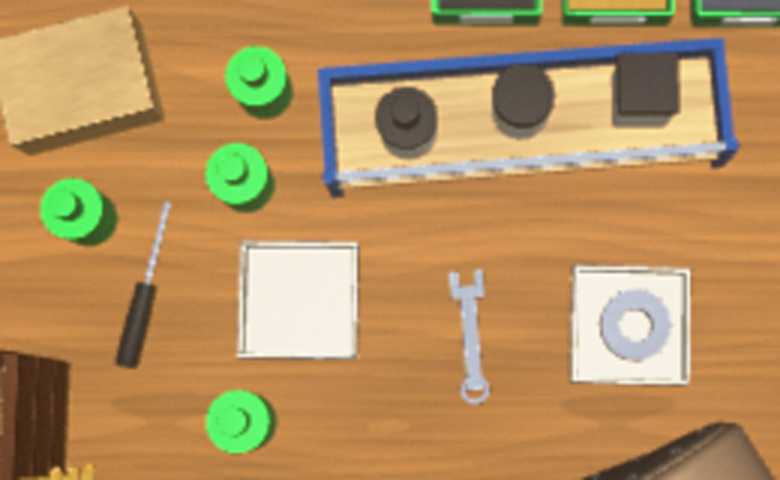

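The top view shows the blue rack with three aluminium parts: the canister with a knob at (296,169), a jar at (335,162) and a square tin at (375,158). The empty tray is at (260,231), and the other tray holds the bearing.

Things that could be taken for the canister, with their top-view pixels:
- The jar at (335,162), which has no knob.
- The green bottles at (245,155), (238,188), (184,200) and (239,270), which are look-alikes.

My choice is the aluminium canister with the black knob at (296,169), and the crops confirm it.

Run:
```python
from h import *
def tri(uva,uvb):
    A=[];b=[]
    for n,uv in (('scene',uva),('top',uvb)):
        p,q=ray(n,uv,0),ray(n,uv,300); d=(q-p)/np.linalg.norm(q-p); M=np.eye(3)-np.outer(d,d);A.append(M);b.append(M@p)
    return np.linalg.solve(sum(A),sum(b))
print('knob tri',tri((360.9,205.3),(295.7,169.1)))
f=lambda x,y:(160+x/3,130+y/3)
g=lambda x,y:(240+x/3,130+y/3)
print('top knobtop',ray('top',f(406,112),170)); print('lid',ray('top',f(406.5,121),132),)
print('scene knobtop',ray('scene',g(363,222),170),'knob',ray('scene',(360.9,205.3),156),ray('top',(295.7,169.1),156))
print('tray top',[np.round(ray('top',f(*p),30)[:2],1).tolist() for p in ((240,242),(358,242),(357,358),(237,357))])
print('tray scene',[np.round(ray('scene',g(*p),30)[:2],1).tolist() for p in ((353,161),(461,151),(496,213),(372,222))], ray('top',(258.8,230.7),0),ray('scene',(380.9,201.2),0))
print('rail ends', ray('top',f(335,180),104),ray('top',f(733,147),104))
print('back corners',ray('top',f(320,70),90),ray('top',f(723,41),90))
print('greens',[np.round(ray('top',f(*p),120),0).tolist() for p in ((253,68),(235,168),(66,205),(234,420))])
for q,z in(('tray',0),('canister_knob',156)):
  for n in ('scene','top'):
    m=[r for r in spotter.cut_out(n,q if q=='tray' else 'canister_center')][:6]
    for r in m: print(n,q,r['p'],r['extent'],r['mask'].sum())
print(status.get_obs()['t'])
```

```text
knob tri [605.72286825  86.0062996  157.09550942]
top knobtop [607.82504642  83.65283683 170.        ]
lid [606.32664301  84.52951993 132.        ]
scene knobtop [614.822309    86.53953537 170.        ] knob [604.94827904  89.47841658 156.        ] [605.22630831  83.00478709 156.        ]
tray top [[489.3, 272.3], [489.9, 141.1], [361.1, 140.3], [361.7, 272.2]]
tray scene [[361.6, 146.8], [368.2, 272.2], [478.3, 276.4], [466.3, 141.5]] [425.05533079 211.60999131   0.        ] [431.54784558 210.55497463   0.        ]
rail ends [547.38269896 161.39315747 104.        ] [ 585.8102796  -266.23866397  104.        ]
back corners [671.25167743 181.03961146  90.        ] [ 706.85390922 -260.27573008   90.        ]
greens [[666.0, 250.0, 120.0], [557.0, 266.0, 120.0], [516.0, 442.0, 120.0], [293.0, 260.0, 120.0]]
scene tray 0.66 [358.4, 179.5, 48.3, 29.8] 1101
scene tray 0.21 [310.0, 186.5, 23.8, 27.1] 170
top tray 0.6 [239.5, 213.3, 40.4, 39.4] 1549
scene canister_knob 0.95 [403.5, 195.0, 21.9, 38.3] 600
scene canister_knob 0.75 [450.0, 178.4, 25.4, 38.7] 678
scene canister_knob 0.73 [407.3, 218.4, 25.1, 41.1] 806
scene canister_knob 0.63 [346.3, 202.4, 26.6, 40.3] 754
scene canister_knob 0.59 [378.2, 142.6, 16.9, 36.4] 496
scene canister_knob 0.41 [253.7, 224.6, 30.7, 38.3] 839
top canister_knob 0.87 [229.1, 260.5, 24.1, 21.1] 350
top canister_knob 0.86 [284.6, 160.3, 25.0, 24.7] 392
top canister_knob 0.72 [228.4, 178.2, 23.2, 20.9] 383
top canister_knob 0.7 [175.6, 191.5, 25.7, 19.2] 441
1.1
```

Knob about (606, 85) at z 156, where the two views agree in height to about 1 mm. Tray centre about (425, 206). I'm moving to hover in front of and above the knob.

Emit:
{"op": "servo_tool", "data": {
  "motion": [0.1, 0.16, 0.01, 0, 0, 0, 87, 0.2, 0.32, 0.02, 0, 0, 0, 87, 0.3, 0.48, 0.03, 0, 0, 0, 87, 0.4, 0.65, 0.04, 0, 0, 0, 87, 0.49, 0.81, 0.05, 0, 0, 0, 87]
}}

```text
t: 1.72
ee_pos: [313.2, -409.7, 420.0]
eef_rot: [-3.141, 0.0, -2.894]
contact_force: [2.2, -0.2, 0.9]
opening: 0.992
```

Emit:
{"op": "servo_tool", "data": {
  "motion": [0.1, 0.16, 0.01, 0, 0, 0, 87, 0.2, 0.32, 0.02, 0, 0, 0, 87, 0.3, 0.48, 0.03, 0, 0, 0, 87, 0.4, 0.65, 0.04, 0, 0, 0, 87, 0.49, 0.81, 0.05, 0, 0, 0, 87]
}}

```text
t: 2.35
ee_pos: [460.8, -164.8, 435.6]
eef_rot: [-3.141, 0.001, -2.893]
contact_force: [1.5, -0.7, -0.0]
opening: 0.99
```

Emit:
{"op": "servo_tool", "data": {
  "motion": [0.1, 0.16, 0, 0, 0, 0, 87, 0.2, 0.32, 0, 0, 0, 0, 87, 0.3, 0.48, 0, 0, 0, 0, 87, 0.4, 0.65, 0, 0, 0, 0, 87, 0.48, 0.83, 0, 0, 0, 0, 87, 0.48, 0.83, 0, 0, 0, 0, 87, 0.48, 0.83, 0, 0, 0, 0, 87]
}}

```text
t: 3.22
ee_pos: [604.8, 84.5, 435.2]
eef_rot: [-3.141, 0.001, -2.892]
contact_force: [-0.8, -0.2, 0.0]
opening: 0.991
```

```bash
cat >> h.py <<'E'
from scipy.spatial.transform import Rotation as R
def wcam(o):
    c=imaging.camera_info('wrist');T=np.eye(4);T[:3,:3]=R.from_euler('xyz',o['eef_rot']).as_matrix();T[:3,3]=o['ee_pos']
    return np.array(c['mtx']),T@np.array(c['T_tool_cam'])
def wray(o,uv,z):
    K,T=wcam(o);d=T[:3,:3]@np.linalg.solve(K,[uv[0],uv[1],1]);p=T[:3,3];return p+d*(z-p[2])/d[2]
def wproj(o,p):
    K,T=wcam(o);q=K@(T[:3,:3].T@(np.array(p)-T[:3,3]));return q[:2]/q[2]
E
python3 - <<'E'
from h import *
o,im=snap('wrist','w1.png');print(o['t'],o['ee_pos'],o['eef_rot'],o['qpos'])
for r in spotter.place_of('wrist','canister_knob'): print(r, wray(o,r['uv'],156))
print(wproj(o,[606,85,156]),wproj(o,[606,85,170]))
o,im=snap('top','t1.png')
E
```

```text
3.225 [604.75584984  84.46993214 435.20793863] [-3.14054962e+00  7.82208835e-04 -2.89248937e+00] [ 4.58698318e-01  2.35562873e-01 -9.13322059e-02  1.24933750e-03
 -1.24335341e+00 -1.78079326e+00]
{'uv': [320.1, 208.8], 'p': 0.82} [609.41910949  84.98743541 156.        ]
{'uv': [458.7, 279.1], 'p': 0.82} [644.10719006 226.11693989 156.        ]
{'uv': [513.2, 192.1], 'p': 0.74} [554.51952901 239.54782802 156.        ]
{'uv': [321.2, 197.2], 'p': 0.36} [599.10274679  83.32262705 156.        ]
[321.09950217 205.14014394] [321.11498654 210.416216  ]
```

View pics/w1.png

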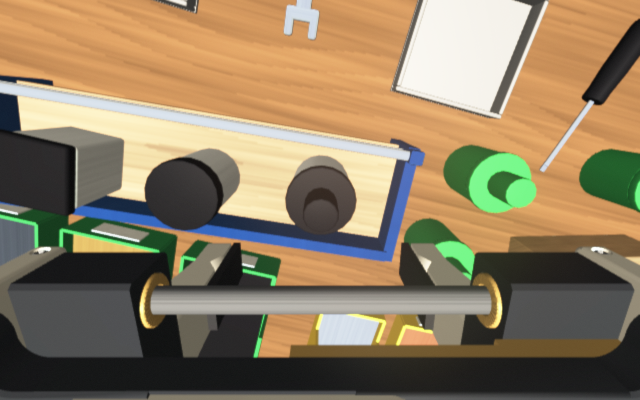

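Run:
```python
from h import *
o=status.get_obs()
a=cv2.imread('pics/w1.png')[140:250,260:380]
g=cv2.convertScaleAbs(a,alpha=2.2,beta=20)
cv2.imwrite('pics/w1c.png',cv2.resize(g,None,fx=5,fy=5,interpolation=cv2.INTER_CUBIC))
# predicted circles
b=cv2.resize(g,None,fx=5,fy=5,interpolation=cv2.INTER_CUBIC)
for r,z in((15,170),(33.5,132)):
    pts=[(wproj(o,[606+r*np.cos(t),85+r*np.sin(t),z])-[260,140]+.5)*5 for t in np.linspace(0,6.28,60)]
    cv2.polylines(b,[np.int32(pts)],True,(0,0,255),1)
cv2.imwrite('pics/w1d.png',b)
```

```text
(no output)
```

View pics/w1d.png

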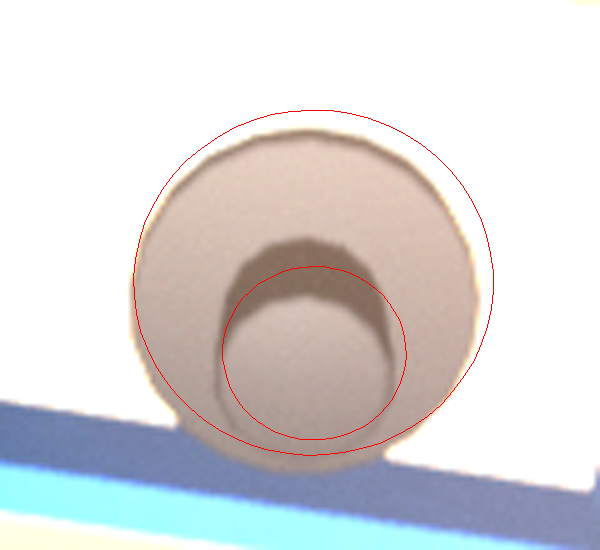

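Run:
```python
from h import *
o=status.get_obs()
print(wray(o,(260+306/5-.5,140+370/5-.5),170),wray(o,(260+305/5-.5,140+300/5-.5),132))
# symmetric gripper check: gap centre
b=cv2.imread('pics/t1.png'); cv2.imwrite('pics/t1c.png',cv2.resize(b[130:290,160:420],None,fx=3,fy=3,interpolation=cv2.INTER_CUBIC))
```

```text
[608.90507381  84.30438372 170.        ] [608.540005    84.01580951 132.        ]
```

View pics/t1c.png

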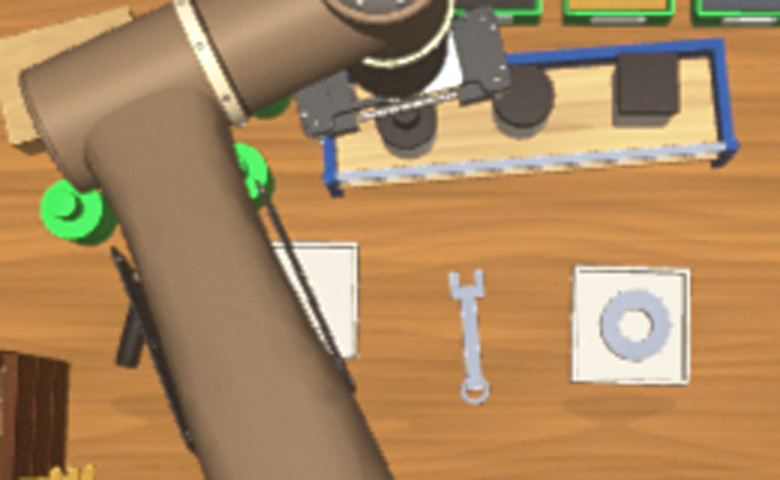

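Emit:
{"op": "servo_tool", "data": {
  "motion": [0.01, 0, -0.1, 0, 0, 0, 87, 0.01, 0, -0.2, 0, 0, 0, 87, 0.01, 0, -0.28, 0, 0, 0, 87, 0.01, 0, -0.35, 0, 0, 0, 87, 0.01, 0, -0.39, 0, 0, 0, 87, 0.01, 0, -0.4, 0, 0, 0, 87, 0.01, 0, -0.4, 0, 0, 0, 87]
}}

```text
t: 4.25
ee_pos: [607.6, 83.0, 316.6]
eef_rot: [-3.141, 0.003, -2.894]
contact_force: [-0.2, -0.2, -0.2]
opening: 0.993
```

Run:
```python
from h import *
o,im=snap('wrist','w2.png');print(o['t'],o['ee_pos'],o['contact_force'])
```

```text
4.25 [607.62050659  83.03618548 316.61200318] [-0.16699065 -0.1663667  -0.16832396]
```

View pics/w2.png

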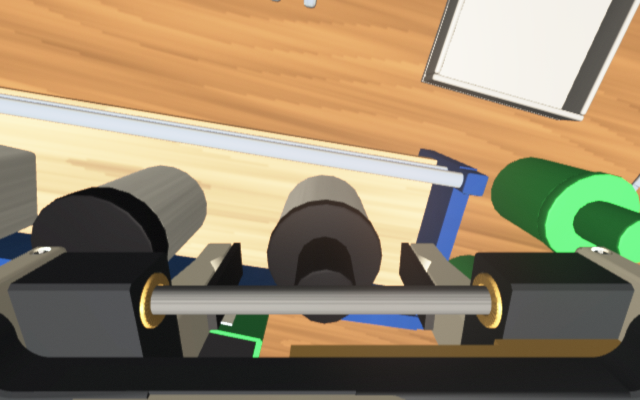

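Emit:
{"op": "servo_tool", "data": {
  "motion": [0.002, 0.006, 0, 0, 0, 0, 60, 0.002, 0.006, 0, 0, 0, 0, 45, 0.002, 0.006, 0, 0, 0, 0, 36, 0.002, 0.006, 0, 0, 0, 0, 30, 0.002, 0.006, 0, 0, 0, 0, 26, 0.002, 0.006, 0, 0, 0, 0, 20, 0.002, 0.006, 0, 0, 0, 0, 20, 0.002, 0.006, 0, 0, 0, 0, 20],
  "squeeze": 30
}}

```text
t: 5.3
ee_pos: [608.3, 85.1, 316.8]
eef_rot: [-3.141, 0.003, -2.894]
contact_force: [0.1, 0.8, -0.9]
opening: 0.336
```

Run:
```python
from h import *
o,im=snap('wrist','w3.png');print(o['t'],o['ee_pos'],o['contact_force'],o['torque'],o['opening']*87.6)
```

```text
5.3 [608.25889239  85.07374035 316.76407007] [ 0.08333428  0.79224938 -0.88511356] [0.3581836  0.10675129 0.00077521] 29.415428997113167
```

View pics/w3.png

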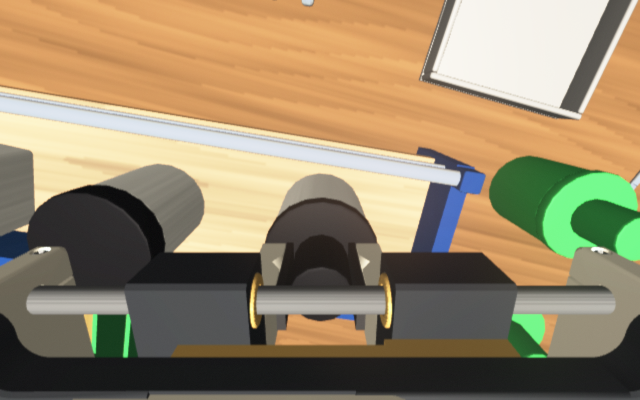

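The wrist view shows the knob (column 320) gripped between both pads at an opening of 29.4 mm. I'm lifting it straight up.

Emit:
{"op": "servo_tool", "data": {
  "motion": [0, 0, 0.02, 0, 0, 0, 20, 0, 0, 0.06, 0, 0, 0, 20, 0, 0, 0.11, 0, 0, 0, 20, 0, 0, 0.17, 0, 0, 0, 20, 0, 0, 0.23, 0, 0, 0, 20, 0, 0, 0.28, 0, 0, 0, 20, 0, 0, 0.32, 0, 0, 0, 20, 0, 0, 0.34, 0, 0, 0, 20, 0, 0, 0.34, 0, 0, 0, 20, 0, 0, 0.34, 0, 0, 0, 20]
}}

```text
t: 6.6
ee_pos: [608.1, 85.0, 418.0]
eef_rot: [-3.141, 0.002, -2.894]
contact_force: [-0.0, 0.1, -4.6]
opening: 0.337
```

Run:
```python
from h import *
o,im=snap('scene','s4.png');print(o['t'],o['ee_pos'],o['contact_force'],o['torque'],o['opening']*87.6)
cv2.imwrite('pics/s4c.png',cv2.resize(im[100:280,240:480,::-1],None,fx=3,fy=3))
```

```text
6.6 [608.1159627   85.03399238 418.02168314] [-0.02759966  0.14895313 -4.62939714] [0.01578577 0.00870119 0.00562757] 29.511100804278378
```

View pics/s4c.png

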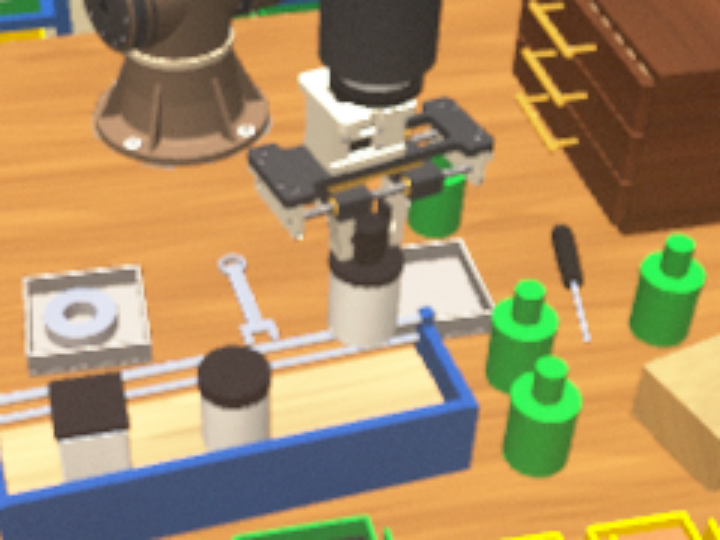

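Lifted cleanly with a 4.6 N load (0.47 kg), upright, foot at about z 151. Next I draw it forward over the rail.

Emit:
{"op": "servo_tool", "data": {
  "motion": [-0.02, 0, 0, 0, 0, 0, 20, -0.06, -0.01, 0, 0, 0, 0, 20, -0.12, -0.01, 0, 0, 0, 0, 20, -0.19, -0.02, 0, 0, 0, 0, 20, -0.26, -0.02, 0, 0, 0, 0, 20, -0.33, -0.03, 0, 0, 0, 0, 20, -0.38, -0.03, 0, 0, 0, 0, 20, -0.42, -0.04, 0, 0, 0, 0, 20, -0.44, -0.04, 0, 0, 0, 0, 20, -0.44, -0.04, 0, 0, 0, 0, 20, -0.44, -0.04, 0, 0, 0, 0, 20]
}}

```text
t: 8.02
ee_pos: [476.6, 73.2, 418.0]
eef_rot: [-3.141, 0.002, -2.894]
contact_force: [-0.4, 1.3, -3.5]
opening: 0.338
```

Emit:
{"op": "servo_tool", "data": {
  "motion": [-0.01, 0.02, 0, 0, 0, 0, 20, -0.03, 0.06, 0, 0, 0, 0, 20, -0.05, 0.12, 0, 0, 0, 0, 20, -0.07, 0.19, 0, 0, 0, 0, 20, -0.1, 0.26, 0, 0, 0, 0, 20, -0.13, 0.33, 0, 0, 0, 0, 20, -0.15, 0.39, 0, 0, 0, 0, 20, -0.16, 0.43, 0, 0, 0, 0, 20, -0.17, 0.45, 0, 0, 0, 0, 20, -0.17, 0.45, 0, 0, 0, 0, 20, -0.17, 0.45, 0, 0, 0, 0, 20]
}}

```text
t: 9.4
ee_pos: [425.6, 207.9, 417.9]
eef_rot: [-3.141, 0.002, -2.895]
contact_force: [0.5, 0.3, -5.7]
opening: 0.333
```

Run:
```python
from h import *
o,im=snap('scene','s5.png');print(o['t'],o['ee_pos'],o['eef_rot'],o['contact_force'],o['torque'],o['opening']*87.6)
cv2.imwrite('pics/s5c.png',cv2.resize(im[70:250,280:460,::-1],None,fx=3,fy=3))
o,im=snap('wrist','w5.png')
```

```text
9.4 [425.62803878 207.88616698 417.93813303] [-3.14064558e+00  1.92689063e-03 -2.89464386e+00] [ 0.47659485  0.26164951 -5.69474841] [0.0006062  0.02362897 0.02813461] 29.203991180906556
```

View pics/s5c.png

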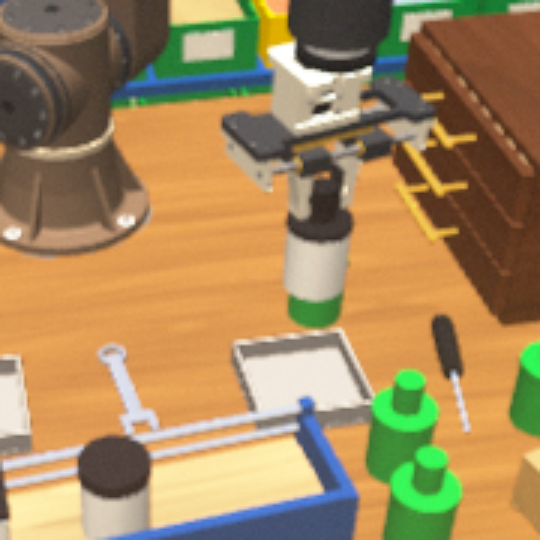

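View pics/w5.png

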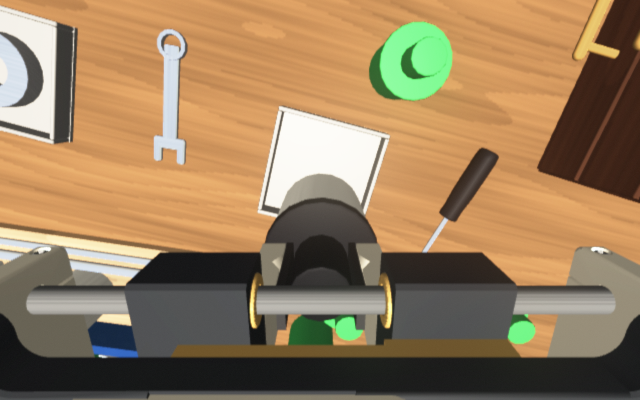

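Run:
```python
from h import *
o=status.get_obs()
for p in ((280,107),(388,134),(260,213)): print(np.round(wray(o,p,30),1))
a,b,c=[wray(o,p,30)[:2] for p in ((280,107),(388,134),(260,213))]
print((b+c)/2, np.linalg.norm(a-b),np.linalg.norm(a-c))
```

```text
[361.8 145.   30. ]
[360.5 270.   30. ]
[489.7 147.1  30. ]
[425.06317037 208.56689969] 125.05121309823873 127.88951373517624
```

Emit:
{"op": "servo_tool", "data": {
  "motion": [0, 0, -0.02, 0, 0, 0, 20, 0, 0, -0.07, 0, 0, 0, 20, 0, 0, -0.13, 0, 0, 0, 20, 0, 0, -0.2, 0, 0, 0, 20, 0, 0, -0.27, 0, 0, 0, 20, 0, 0, -0.34, 0, 0, 0, 20, 0, 0, -0.39, 0, 0, 0, 20, 0, 0, -0.43, 0, 0, 0, 20, 0, 0, -0.455, 0, 0, 0, 20, 0, 0, -0.465, 0, 0, 0, 20, 0, 0, -0.47, 0, 0, 0, 20, 0, 0, -0.47, 0, 0, 0, 20, 0, 0, -0.47, 0, 0, 0, 20]
}}

```text
t: 11.12
ee_pos: [425.8, 207.9, 277.3]
eef_rot: [-3.141, 0.003, -2.895]
contact_force: [-0.2, 0.0, -4.7]
opening: 0.332
```

Run:
```python
from h import *
o,im=snap('scene','s6.png');print(o['t'],o['ee_pos'],o['eef_rot'],o['contact_force'],o['torque'])
cv2.imwrite('pics/s6c.png',cv2.resize(im[100:240,310:450,::-1],None,fx=4,fy=4))
```

```text
11.125 [425.78003249 207.88284522 277.34623273] [-3.14113565e+00  2.69340406e-03 -2.89490803e+00] [-0.19344678  0.00731185 -4.73196491] [ 0.03529179  0.04295137 -0.02545929]
```

View pics/s6c.png

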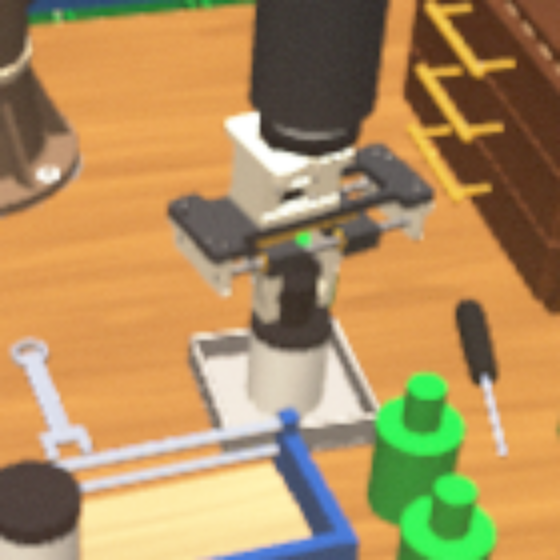

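Emit:
{"op": "servo_tool", "data": {
  "motion": [0, 0, -0.005, 0, 0, 0, 20, 0, 0, -0.009, 0, 0, 0, 20, 0, 0, -0.013, 0, 0, 0, 20, 0, 0, -0.016, 0, 0, 0, 20, 0, 0, -0.016, 0, 0, 0, 20]
}}

```text
t: 11.8
ee_pos: [425.7, 207.8, 272.4]
eef_rot: [-3.141, 0.002, -2.895]
contact_force: [1.0, 1.0, -3.8]
opening: 0.337
```

Emit:
{"op": "servo_tool", "data": {
  "motion": [0, 0, -0.002, 0, 0, 0, 20, 0, 0, -0.003, 0, 0, 0, 20, 0, 0, -0.003, 0, 0, 0, 20]
}}

```text
t: 12.18
ee_pos: [425.8, 207.9, 271.8]
eef_rot: [-3.141, 0.003, -2.895]
contact_force: [-1.5, -0.1, -0.3]
opening: 0.336
```

Emit:
{"op": "servo_tool", "data": {
  "motion": [0, 0, -0.001, 0, 0, 0, 20, 0, 0, -0.002, 0, 0, 0, 20, 0, 0, -0.002, 0, 0, 0, 20]
}}

```text
t: 12.55
ee_pos: [425.9, 207.9, 271.7]
eef_rot: [-3.141, 0.003, -2.895]
contact_force: [-2.5, -1.4, 6.4]
opening: 0.335
```

It's seated: the force has gone from -4.7 N to +6.4 N. I'll ease off and release.

Emit:
{"op": "servo_tool", "data": {
  "motion": [0, 0, 0.001, 0, 0, 0, 20, 0, 0, 0.001, 0, 0, 0, 28, 0, 0, 0.001, 0, 0, 0, 33, 0, 0, 0.001, 0, 0, 0, 40, 0, 0, 0.001, 0, 0, 0, 55, 0, 0, 0.001, 0, 0, 0, 70, 0, 0, 0.001, 0, 0, 0, 80, 0, 0, 0.001, 0, 0, 0, 80]
}}

```text
t: 13.55
ee_pos: [425.9, 207.9, 272.1]
eef_rot: [-3.141, 0.003, -2.894]
contact_force: [0.2, 1.3, 0.1]
opening: 0.848
```

Run:
```python
from h import *
o,im=snap('wrist','w7.png');print(o['t'],o['ee_pos'],o['contact_force'],o['opening']*87.6)
```

```text
13.55 [425.89007122 207.94636977 272.05853021] [0.16995501 1.2535454  0.12599757] 74.304663143251
```

View pics/w7.png

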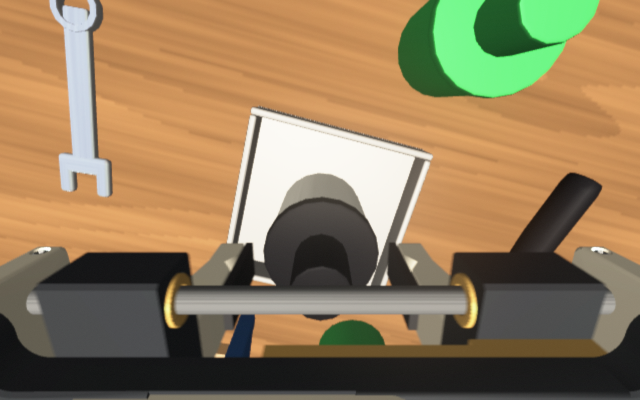

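The pads are clear of the knob, which stands centred at column 320 inside the tray. I'm retreating straight up.

Emit:
{"op": "servo_tool", "data": {
  "motion": [0, 0, 0.03, 0, 0, 0, 87, 0, 0, 0.1, 0, 0, 0, 87, 0, 0, 0.2, 0, 0, 0, 87, 0, 0, 0.3, 0, 0, 0, 87, 0, 0, 0.4, 0, 0, 0, 87, 0, 0, 0.5, 0, 0, 0, 87, 0, 0, 0.5, 0, 0, 0, 87, 0, 0, 0.5, 0, 0, 0, 87]
}}

```text
t: 14.6
ee_pos: [425.6, 207.7, 422.1]
eef_rot: [-3.141, 0.003, -2.895]
contact_force: [-0.6, 0.0, -0.3]
opening: 0.994
```

Emit:
{"op": "servo_tool", "data": {
  "motion": [0, -0.1, 0, 0, 0, 0, 87, 0, -0.3, 0, 0, 0, 0, 87, 0, -0.5, 0, 0, 0, 0, 87, 0, -0.7, 0, 0, 0, 0, 87, 0, -0.9, 0, 0, 0, 0, 87, 0, -0.9, 0, 0, 0, 0, 87, 0, -0.9, 0, 0, 0, 0, 87]
}}

```text
t: 15.48
ee_pos: [425.4, -62.6, 421.4]
eef_rot: [3.142, 0.002, -2.896]
contact_force: [-0.2, -0.5, 0.7]
opening: 0.997
```

Run:
```python
from h import *
o,im=snap('scene','s8.png');print(o['t'],o['ee_pos'],o['contact_force'])
cv2.imwrite('pics/s8c.png',cv2.resize(im[100:280,220:480,::-1],None,fx=3,fy=3))
o,im=snap('top','t8.png');cv2.imwrite('pics/t8c.png',cv2.resize(im[130:290,160:420,::-1],None,fx=3,fy=3))
```

```text
15.475 [425.41438595 -62.59983581 421.41338454] [-0.16800405 -0.53292446  0.66554921]
```

View pics/s8c.png

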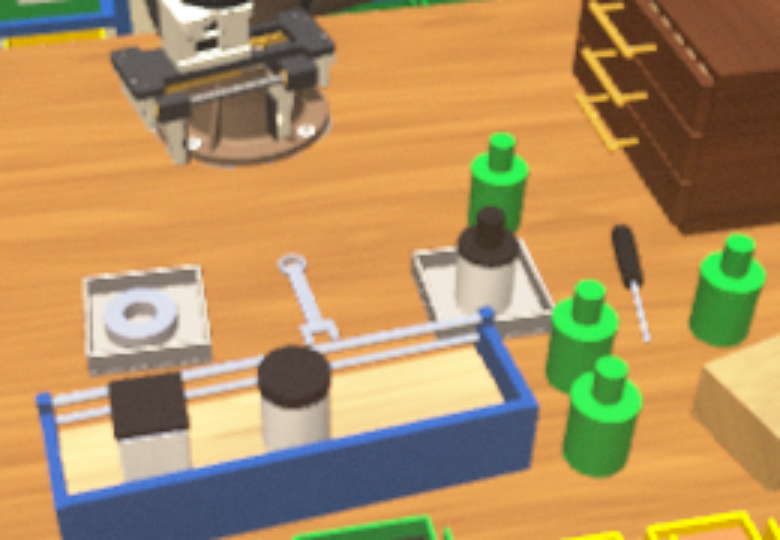

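View pics/t8c.png

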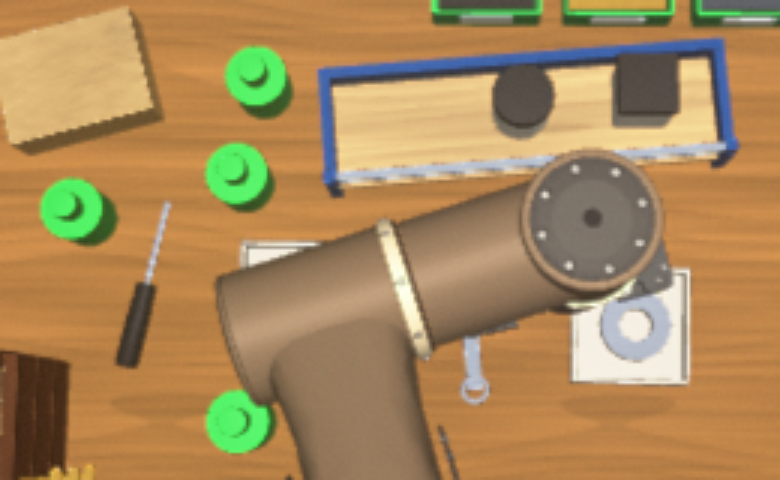

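The scene view (crop pixel 488,265) shows the canister upright in the middle of the tray. The tin, jar, bearing, spanner, driver and green bottles are where they were. I'm handing in.

Run:
```python
from station import close_job
print(close_job())
```

```text
the job is handed in; nothing more can be done
None
```

The canister with the knob is standing upright in the middle of the empty tray, and I handed the job in at about 15.5 s of the 42 s allowed.

- **Move:** I gripped the knob at 30 N, lifted the canister straight up about 101 mm and drew it forward over the rail. I then moved it across to the tray and lowered it slowly until it touched the floor. The force reading went from -4.7 N while hanging to +6.4 N when seated. I eased off, opened the fingers, raised the gripper straight up and moved it away.
- **Last checks:** The final scene picture shows the canister upright and centred. The tin, jar, bearing, spanner, driver and green bottles look unmoved. The reel was outside the final crops, so I did not re-check it, but the gripper passed well above it.
- **What disagreed or could not be checked:** The cameras differed by about 3 mm on the canister's x position, and the wrist view settled it. In the last top view the arm hid most of the tray, so the final placement check rests on the scene picture and the wrist picture taken at release.

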